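# Slot a spare relay module into a tight rack

## Robot

A 6-joint arm with a two-finger parallel gripper is mounted at the origin on the work surface. World frame = base frame: x ahead of the robot, y to its left, z up, the work surface at z = 0. Lengths are in m, angles in degrees, forces in N, time in s.
With the tool pointing down it reaches from about 0.4 to 0.825 m from the base axis. Payload 7 kg.
Tool frame: the origin (TCP) lies between the finger pads; the fingertips stand 19 mm ahead of it and the grasp point (between the pads) is the TCP; z points along the fingers, y is the line along which they close (so a half turn about z gives the same grasp; the last joint's range is limited). The gripper opens to 88 mm and grips with 3 to 60 N. Pads are 19 mm wide; open, the fingers measure 130 mm over their backs; the gripper's body (78 mm by 193 mm) begins 47 mm behind the grasp point.
Start: joints at [16.507, 20.546, 0.682, 0, -70.136, -16.507], TCP at [0.675, -0, 0.246] pointing down, gripper open.
Joint ranges: [-176.03, 176.03], [-82.01, 121.73], [-58.28, 71.71], [-173.87, 95.51], [-174.79, -0.11], [-173.66, 173.66]. Speed limits (degrees/s): [136.94, 136.94, 172.46, 180, 180, 180].

## Interface

Orientations are given as [roll, pitch, yaw] about the fixed x, y, z axes, in that order (R = Rz(yaw) Ry(pitch) Rx(roll)).
In Python, from plant import r gives the robot as it stands. The module is installed in compiled form; this text tells all that it offers.
- The arm moves only by the shell command python3 -m pendant 'ROWS' [OPENING] [FORCE]. ROWS is JSON, a list of rows, each a list of 6 numbers: the shift along the tool's x, y, z in mm, then the turn, a rotation vector about the tool's x, y, z in rad. In form: [[tx, ty, tz, wx, wy, wz], ...]. A call has 1 to 20 rows; each row is the pose to reach, as a shift and turn from the pose commanded when the call began, along the tool's axes at that moment; what a row does not reach only later rows make up. A row lasts 1/8 s, in which the tool goes at most 62.5 mm and 10.7 degrees, less where a joint would pass 70% of its speed; a pose out of reach is approached as far as the arm can. A call with a gripper value outside its range is refused whole. OPENING is the finger opening in mm, from 0 to 87.6, set as the call begins (- or left out, the last holds). The fingers move at their own pace and stop on an object; FORCE is the grip in N (left out, the last holds). Time passes only in rows, so rows that repeat a pose let the fingers close. It gives the time, the measured TCP pose, the force, the opening and the grip force at its end, in the units of the state.
- r.get_state(): the state, without advancing time (a new reading comes with each control period).
- r.capture(name): name is "scene" or "side" or "wrist"; returns the picture (384x512x3 uint8, red, green, blue); there is no depth.
- r.camera_params(name): a dict with "mtx" (3x3 intrinsics, pixels), "distortion" ([k1, k2, p1, p2, k3] as OpenCV has them; the pictures are not rectified), "rvec" (rotation vector, rad) and "tvec" (3), from world to camera coordinates, as OpenCV has them; the wrist camera has in their place "mount" (4x4, takes a point from camera to tool coordinates, whose origin is the TCP and whose axes are the flange's). Camera axes: x right, y down, z forward; pixel columns grow to the right and rows downward; lengths in m; the calibration is good to about 2 mm. A picture is of the moment at which its call begins: read the wrist's pose just before it. camera_params takes no time and is no camera call.
- r.close_job(): hands the job in; it is judged then, once.
The state is a dict: "time_s": time; "joints": joint angles; "qd": joint speeds; "joint_torque": joint torques, N m; "tcp_pos": TCP position; "eef_rot": TCP orientation; "contact_force": force on the tool from outside, world axes, zero at the start; "moment": the same for the moment, N m; "gripper_width": finger opening in m; "gripper_force": force on a finger pad.
Only numpy, scipy, OpenCV 4.12 (cv2) and the standard library are available. Lean on these libraries where they do the work, as an engineer would, in place of code of your own. Each camera call takes 0.05 s, during which the arm holds its last target. There are 200 camera calls.

## Task

Fit the spare module standing loose on the bench into the row in the rack, directly beside the one module whose grip bar runs lengthwise along the row instead of across it, on its side nearer the rack's fixed end wall: pull that module and what lies beyond it away so that a gap opens, and slide the spare down until it stands fully home on the rack floor. Then push the sliding end stop back until the whole row is clamped against the sprung buffer plate at the fixed end, with the plate pressed in about a millimetre but never driven to the end of its travel, and let go. The cases crack easily, so go by feel: never squeeze, press or bang them with more than about 25 N, keep every module upright in the rack, and leave the other things on the bench where they are.

Things in the scene. Friction and masses are not known exactly. Their poses are not given: they have to be found in the camera images.
- rack: Aluminium channel fixed to the bench, row along its y. Origin: on the bench, in the middle of the channel's width; the channel runs from y = -94 to +114 mm, 105 mm wide (x), floor 8 mm thick. Long walls: inner faces at x = -46.5 and +46.5 mm, tops 44 mm above the bench. At the start four modules stand in it side by side, without gaps, against the end stop.
- end_wall (a point): Top middle of the fixed end wall's inner face, rack y = +106 mm, 78 mm above the bench. Before the wall a sprung steel buffer plate on a thumbscrew; its setting differs each time and is not measured: its face stands between rack y = +85 and +100 mm, so up to 15 mm from the row. It gives against a spring of about 5 N/mm, 2.5 mm at most.
- end_stop (a joint): Travel of the end stop along the rack's -y, m: 0 at the start, touching the four modules; grows as it opens, up to a hard stop at 0.0335. It slides with about 7 N of friction and stays where it is left, also against the buffer's spring (up to 7 N). With the spare in the row it comes back only part of the way (to 0.014 to 0.031). Each module slid along adds 0.5 to 1 N.
- end_stop_grip (a point): Top centre of the black bar grip of the sliding end stop, 116 mm above the bench. The grip is 30 (rack x) x 16 (rack y) x 34 mm high and stands on a dark steel block 88 (x) x 18 (y) mm whose top is 80 mm above the bench. Axes as the rack's.
- spare: Spare module, upright on the bench: grey plastic case, 90 (x) x 70 mm (z) and between 28 and 31 mm thick (y; the gap can be opened 2 to 4 mm wider than it), bottom edges rounded 5 mm, 80 to 170 g. On top a black plastic bar grip 30 (x) x 14 (y) x 34 mm (z), centred, from 70 to 104 mm above the origin. Origin: centre of the underside; z up. Either way round is right in the rack.
- module_cross: Module in the rack: grey plastic case 90 (x) x 28.5 (y, thickness) x 70 mm (z), bottom edges rounded 5 mm, about 120 g, upright. The only one with its black bar grip turned along the row: 14 (x) x 24 (y) x 34 mm (z), from 70 to 104 mm above the origin. It stands second, third or fourth from the fixed end wall. Origin: centre of the underside; z up; x and y parallel to the rack's at the start.
- module_a: Module in the rack: grey plastic case 90 (x) x 28.5 (y, thickness) x 70 mm (z), bottom edges rounded 5 mm, about 120 g, standing upright. On top a black plastic bar grip 30 (x) x 14 (y) x 34 mm (z), centred, from 70 to 104 mm above the origin. Always first, nearest the fixed end wall. Origin: centre of the underside; z up; x and y parallel to the rack's at the start.
- module_b: Module in the rack: grey plastic case 90 (x) x 28.5 (y, thickness) x 70 mm (z), bottom edges rounded 5 mm, about 120 g, standing upright. On top a black plastic bar grip 30 (x) x 14 (y) x 34 mm (z), centred, from 70 to 104 mm above the origin. Second, third or fourth from the end wall. Origin: centre of the underside; z up; x and y parallel to the rack's at the start.
- module_c: Module in the rack: grey plastic case 90 (x) x 28.5 (y, thickness) x 70 mm (z), bottom edges rounded 5 mm, about 120 g, standing upright. On top a black plastic bar grip 30 (x) x 14 (y) x 34 mm (z), centred, from 70 to 104 mm above the origin. Second, third or fourth from the end wall. Origin: centre of the underside; z up; x and y parallel to the rack's at the start.
- multimeter: Bystander: hand multimeter in a black and green case lying flat, 150 x 78 x 45 mm. Origin: centre of the underside.
- screwdriver: Bystander: screwdriver 180 mm long lying on the bench. Origin: below its middle.
- parts_tray: Bystander: white open parts tray 100 x 140 x 35 mm. Origin: centre of the underside.

How it is judged:
By the outcome, as a careful person would: the job done as asked, in the order asked, and still so for the second after the job is handed in, with the robot touching nothing.
It also fails if it takes over 72 s, if anything falls off the work surface, if the arm or the gripper's body presses on something with over 40 N, if the wrist force passes 120 N, or if a joint passes its speed limit or range.

## Working session

There is one attempt and no reset: what is moved stays moved. The work goes in short steps, Python scripts to look and compute and a shell command to move; the robot and the scene stay as the last step left them, time stands still between calls to the robot, and variables do not carry over. Pictures are saved under pics/ and viewed, at most 10 in all, crops included, and the job is handed in when it is done.

```bash
mkdir -p pics; python3 - <<'E'
from plant import r
import cv2,numpy as np
s=r.get_state();print(s)
ims=[]
for n in("scene","side","wrist"):
    p=r.camera_params(n);print(n,p)
    im=r.capture(n);cv2.imwrite(f"pics/{n}0.png",im[:,:,::-1])
E
```

```text
{'time_s': 0.0, 'joints': array([ 1.65077911e+01,  2.05906194e+01,  6.34494850e-01, -2.08045772e-02,
       -7.01372265e+01, -1.65072685e+01]), 'qd': array([ 0.06908176, -0.02275715, -0.00609012, -0.10013566,  0.10535242,
        0.01948724]), 'joint_torque': array([-8.00930356e-04, -5.82726967e+01,  2.93058443e+01,  6.99745238e+00,
        6.93249181e-03, -2.06530804e-04]), 'tcp_pos': array([ 6.74536605e-01, -1.11406075e-05,  2.44635209e-01]), 'eef_rot': array([ 1.79904939e+02, -7.77546599e-03, -9.00065556e+01]), 'contact_force': array([ 0.2181943 , -0.73085176,  0.04264628]), 'moment': array([0.03694518, 0.01829597, 0.03082496]), 'gripper_force': 0.0, 'gripper_width': 0.087448837774903}
scene {'mtx': array([[391.47611645,   0.        , 249.57697709],
       [  0.        , 391.47611645, 194.52112038],
       [  0.        ,   0.        ,   1.        ]]), 'distortion': array([-0.00924218,  0.        ,  0.        ,  0.        ,  0.        ]), 'rvec': array([ 0.71839671,  2.4451898 , -1.3734632 ]), 'tvec': array([ 0.53517082, -0.08361679,  1.19349558])}
side {'mtx': array([[411.05073794
[... 239 characters left out ...]
0.39008943, -2.71449071,  1.23982053]), 'tvec': array([0.57537504, 0.18235476, 0.91606575])}
wrist {'mtx': array([[327.90119202,   0.        , 255.21187466],
       [  0.        , 327.90119202, 190.95610371],
       [  0.        ,   0.        ,   1.        ]]), 'distortion': array([-0.05145687,  0.        ,  0.        ,  0.        ,  0.        ]), 'mount': array([[-1.47980021e-03, -9.58554104e-01, -2.84906720e-01,
         7.57555447e-02],
       [ 9.99998677e-01, -1.61097459e-03,  2.26067138e-04,
         6.84065666e-04],
       [-6.75675069e-04, -2.84906008e-01,  9.58555220e-01,
        -1.40529382e-01],
       [ 0.00000000e+00,  0.00000000e+00,  0.00000000e+00,
         1.00000000e+00]])}
```

View pics/scene0.png

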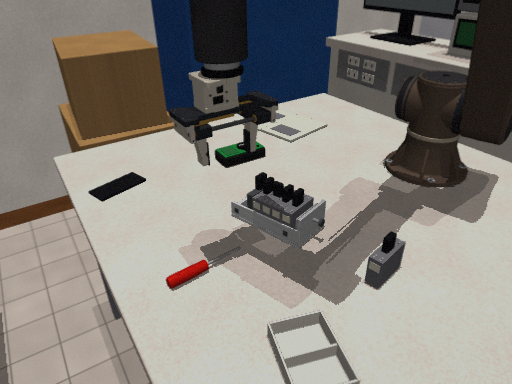

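View pics/wrist0.png

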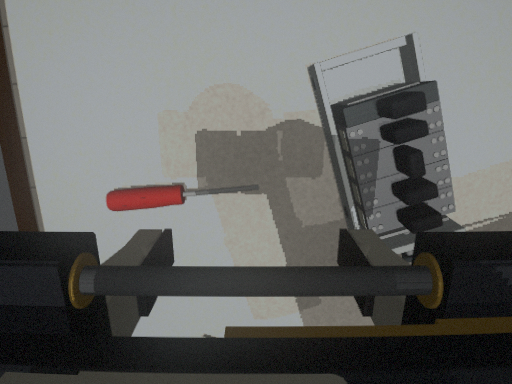

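The wrist view shows, from the end stop downwards: stop grip (402,105), bars at (405,130), the lengthwise bar at (408,160), then (413,192) and (418,217). The fixed end wall with its thumbscrew is towards the image bottom (+y world). The spare's bar is at about (389,241) in the scene view.

```bash
cat >h.py <<'E'
from plant import r
import cv2,numpy as np
from scipy.spatial.transform import Rotation as R
def cam(n,s=None):
    p=r.camera_params(n);K=p['mtx'];d=p['distortion']
    if n=='wrist':
        s=s or r.get_state();T=np.eye(4);T[:3,:3]=R.from_euler('xyz',s['eef_rot'],degrees=True).as_matrix();T[:3,3]=s['tcp_pos']
        W=T@p['mount']
    else:
        M=np.eye(4);M[:3,:3]=cv2.Rodrigues(p['rvec'])[0];M[:3,3]=p['tvec'];W=np.linalg.inv(M)
    return K,d,W
def p2w(c,px,z):
    K,d,W=c
    u=cv2.undistortPoints(np.array([[px]],float),K,d)[0,0];v=W[:3,:3]@[u[0],u[1],1]
    return W[:3,3]+v*(z-W[2,3])/v[2]
def w2p(c,P):
    K,d,W=c;M=np.linalg.inv(W)
    return cv2.projectPoints(np.array(P,float).reshape(-1,1,3),cv2.Rodrigues(M[:3,:3])[0],M[:3,3],K,d)[0][:,0]
E
python3 - <<'E'
from h import *
c=cam('wrist')
for px,z in [((402,101),.116),((405,127),.112),((408,157),.112),((415,187),.112),((420,214),.112)]: print(p2w(c,px,z).round(4))
c=cam('scene')
print(p2w(c,(389,238),.104).round(4), p2w(c,(367,279),0).round(4))
for k,px in dict(mm=(240,158),tray=(310,345)).items(): print(k,p2w(c,px,.02).round(3))
im=cv2.imread('pics/scene0.png')[215:300,345:425];cv2.imwrite('pics/sp.png',cv2.resize(im,None,fx=7,fy=7,interpolation=2))
E
```

```text
[ 0.5556 -0.0709  0.116 ]
[ 0.5488 -0.0499  0.112 ]
[ 0.5431 -0.0245  0.112 ]
[0.5333 0.0021 0.112 ]
[0.5252 0.0274 0.112 ]
[0.4773 0.2587 0.104 ] [0.5016 0.2446 0.    ]
mm [ 0.453 -0.342  0.02 ]
tray [0.709 0.315 0.02 ]
```

View pics/sp.png

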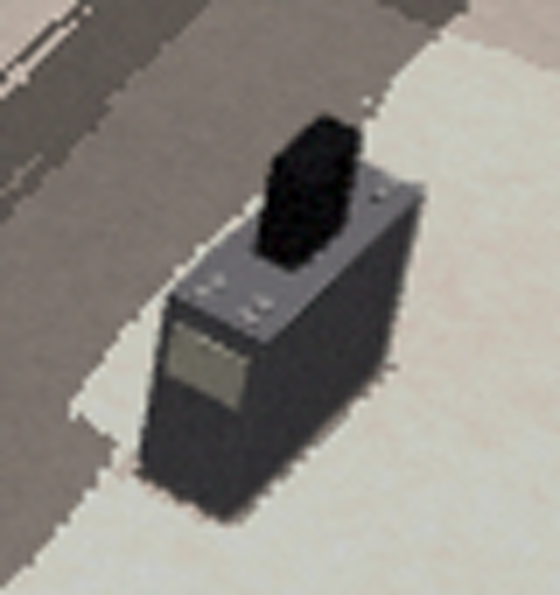

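```bash
python3 -m pendant '[[-20,50,0,0,0,-0.1],[-40,100,0,0,0,-0.2],[-60,145,0,0,0,-0.28],[-70,165,0,0,0,-0.30],[-70,165,0,0,0,-0.30],[-70,165,0,0,0,-0.30]]'
python3 - <<'E'
from h import *
c=cam('scene')
P=[p2w(c,(345+x/7,215+y/7),.07) for x,y in[(175,295),(262,342),(422,195)]]
for p in P: print(p.round(4))
d=P[2]-P[1];print(np.degrees(np.arctan2(d[1],d[0])),np.linalg.norm(d),np.linalg.norm(P[0]-P[1]),(P[0]+P[2])/2)
s=r.get_state();im=r.capture('wrist')
import pickle;pickle.dump(s,open('s1.pkl','wb'));cv2.imwrite('pics/w1.png',im[:,:,::-1])
cv2.imwrite('pics/w1b.png',cv2.resize(im[:,:,::-1][0:260,100:420],None,fx=2.3,fy=2.3,interpolation=2))
E
```

```text
time_s: 0.9
tcp_pos: [0.5104, 0.07, 0.2457]
eef_rot: [-180.0, -0.0, -72.8]
contact_force: [-0.1, 0.2, 0.6]
gripper_width: 0.0873
gripper_force: 0.0
[0.5146 0.2524 0.07  ]
[0.5096 0.2785 0.07  ]
[0.4245 0.2608 0.07  ]
-168.20081938253452 0.08690053754367369 0.026613799567309922 [0.46958773 0.25659937 0.07      ]
```

View pics/w1b.png

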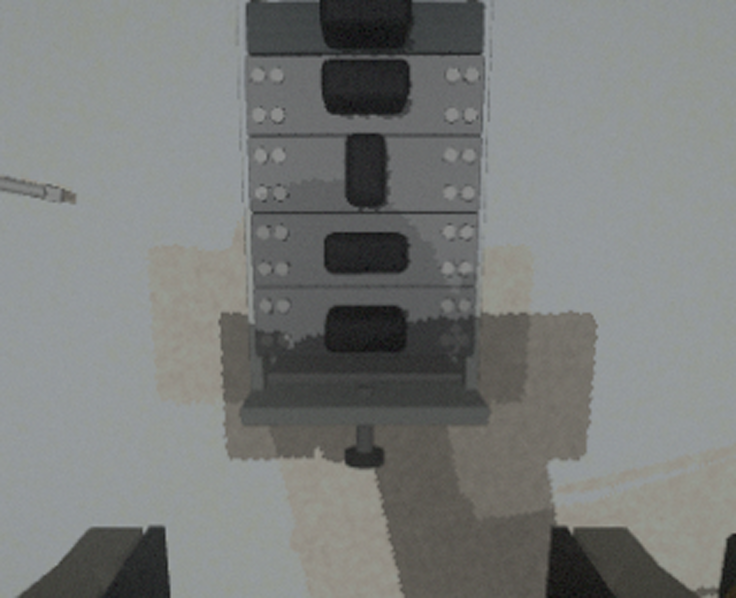

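The close view shows the row well aligned with the tool. The module seams are at crop rows 54, 134, 211 and 287, the case edges at columns 248–483, and the end wall with its screw is below (row 400+).

```bash
python3 - <<'E'
from h import *
import pickle
s=pickle.load(open('s1.pkl','rb'));c=cam('wrist',s)
f=lambda x,y,z:p2w(c,(100+x/2.3,y/2.3),z)
L=[];
for y,a,b in[(54,247,484),(134,249,483),(211,250,481.5),(287,252,480)]:
    p=f(a,y,.078);q=f(b,y,.078);L.append((p+q)/2);print(L[-1].round(4),np.linalg.norm(p-q).round(4), np.degrees(np.arctan2(*(p-q)[1::-1])).round(2))
d=L[3]-L[0];print('row yaw',np.degrees(np.arctan2(-d[0],d[1])),np.linalg.norm(d)/3)
w=[f(243,398,.078),f(488,398,.078)];print('wall',((w[0]+w[1])/2).round(4))
th=np.radians(17.2);y=np.array([-np.sin(th),np.cos(th),0]);x=np.array([np.cos(th),np.sin(th),0])
m=np.mean(L,0);print('pos along y',[(round(1e3*(p-L[1])@y,1),round(1e3*(p-L[1])@x,1)) for p in L+[(w[0]+w[1])/2]])
# cross and stop target
t=s['tcp_pos'];Rm=R.from_euler('xyz',s['eef_rot'],degrees=True).as_matrix()
print('tool shift to cross',((( L[1]+L[2])/2-t)@Rm*1e3).round(1),'stop',(L[0]-y*.009-t)@Rm*1e3)
E
```

```text
[ 0.5466 -0.0597  0.078 ] 0.0889 17.14
[ 0.538  -0.0326  0.078 ] 0.0898 17.13
[ 0.5296 -0.0052  0.078 ] 0.091 17.12
[0.5207 0.023  0.078 ] 0.092 17.12
row yaw 17.396225111894356 0.028886247795003026
wall [0.5073 0.067  0.078 ]
pos along y [(np.float64(-28.5), np.float64(0.2)), (np.float64(0.0), np.float64(0.0)), (np.float64(28.6), np.float64(0.1)), (np.float64(58.2), np.float64(-0.1)), (np.float64(104.2), np.float64(0.1))]
tool shift to cross [ 91.9   3.9 167.7] stop [143.66365283   3.74012558 167.65220881]
```

```bash
python3 -m pendant '[[60,3.8,30,0,0,0],[110,3.8,70,0,0,0],[143.5,3.8,110,0,0,0],[143.5,3.8,125,0,0,0],[143.5,3.8,135,0,0,0],[143.5,3.8,142,0,0,0],[143.5,3.8,142,0,0,0]]' 50 22
python3 -m pendant '[[0,0,0,0,0,0],[0,0,0,0,0,0],[0,0,0,0,0,0],[0,0,0,0,0,0],[0,0,0,0,0,0],[0,0,0,0,0,0]]' 20 22
```

```text
time_s: 1.82
tcp_pos: [0.549, -0.0675, 0.104]
eef_rot: [-180.0, -0.0, -72.7]
contact_force: [0.4, 0.4, 0.1]
gripper_width: 0.05
gripper_force: 0.0
time_s: 2.58
tcp_pos: [0.5503, -0.0676, 0.1043]
eef_rot: [-179.8, -0.0, -72.8]
contact_force: [3.2, 3.6, -0.4]
gripper_width: 0.03
gripper_force: 22.0
```

```bash
python3 -m pendant '[[3,0,0,0,0,0],[6,0,0,0,0,0],[9,0,0,0,0,0],[12,0,0,0,0,0],[15,0,0,0,0,0],[18,0,0,0,0,0],[21,0,0,0,0,0],[24,0,0,0,0,0],[27,0,0,0,0,0],[29,0,0,0,0,0],[31,0,0,0,0,0],[32,0,0,0,0,0],[33,0,0,0,0,0],[33,0,0,0,0,0]]'
python3 -m pendant '[[0.5,0,0,0,0,0],[1,0,0,0,0,0],[1,0,0,0,0,0]]'
```

```text
time_s: 4.32
tcp_pos: [0.5599, -0.0985, 0.1043]
eef_rot: [-179.8, 0.0, -72.8]
contact_force: [3.3, 7.4, 1.6]
gripper_width: 0.0298
gripper_force: 22.0
time_s: 4.7
tcp_pos: [0.5602, -0.0994, 0.1043]
eef_rot: [-179.8, 0.0, -72.8]
contact_force: [3.0, 8.2, 2.2]
gripper_width: 0.0299
gripper_force: 22.0
```

```bash
python3 -m pendant '[[0.5,0,0,0,0,0],[0.8,0,0,0,0,0],[0.8,0,0,0,0,0]]'
python3 -m pendant '[[-0.5,0,0,0,0,0],[-0.5,0,0,0,0,0],[-0.5,0,0,0,0,0],[-0.5,0,0,0,0,0]]' 50
```

```text
time_s: 5.08
tcp_pos: [0.5603, -0.0997, 0.1043]
eef_rot: [-179.8, 0.1, -72.8]
contact_force: [1.5, 9.7, 3.0]
gripper_width: 0.0297
gripper_force: 22.0
time_s: 5.58
tcp_pos: [0.5587, -0.1012, 0.1035]
eef_rot: [180.0, -0.0, -72.8]
contact_force: [-0.6, -0.7, 0.3]
gripper_width: 0.0499
gripper_force: 0.0
```

```bash
python3 -m pendant '[[0,-1,-20,0,0,0],[-20,-1,-40,0,0,0],[-60,-1.2,-40,0,0,0],[-86,-1.2,-40,0,0,0],[-86,-1.2,-20,0,0,0],[-86,-1.2,-5,0,0,0],[-86,-1.2,2,0,0,0],[-86,-1.2,2,0,0,0]]' 45
python3 -m pendant '[[0,0,0,0,0,0],[0,0,0,0,0,0],[0,0,0,0,0,0],[0,0,0,0,0,0],[0,0,0,0,0,0],[0,0,0,0,0,0]]' 8 12
```

```text
time_s: 6.58
tcp_pos: [0.5344, -0.019, 0.101]
eef_rot: [179.9, -0.0, -72.8]
contact_force: [-0.2, 0.7, -0.0]
gripper_width: 0.0449
gripper_force: 0.0
time_s: 7.32
tcp_pos: [0.5348, -0.0185, 0.1017]
eef_rot: [-180.0, -0.0, -72.8]
contact_force: [-0.5, 0.9, 1.1]
gripper_width: 0.0138
gripper_force: 12.0
```

```bash
python3 -m pendant '[[3,0,0,0,0,0],[6,0,0,0,0,0],[9,0,0,0,0,0],[12,0,0,0,0,0],[15,0,0,0,0,0],[18,0,0,0,0,0],[21,0,0,0,0,0],[24,0,0,0,0,0],[27,0,0,0,0,0],[29,0,0,0,0,0],[30.5,0,0,0,0,0],[31.5,0,0,0,0,0],[32.3,0,0,0,0,0],[32.3,0,0,0,0,0]]'
python3 -m pendant '[[0.4,0,0,0,0,0],[0.8,0,0,0,0,0],[1.2,0,0,0,0,0],[1.2,0,0,0,0,0]]'
```

```text
time_s: 9.07
tcp_pos: [0.544, -0.0495, 0.1015]
eef_rot: [180.0, -0.0, -72.8]
contact_force: [-0.1, 0.1, -0.7]
gripper_width: 0.0136
gripper_force: 12.0
time_s: 9.57
tcp_pos: [0.5445, -0.0505, 0.1016]
eef_rot: [-180.0, -0.0, -72.8]
contact_force: [-0.3, 0.8, -1.2]
gripper_width: 0.0138
gripper_force: 12.0
```

```bash
python3 -m pendant '[[0.4,0,0,0,0,0],[0.8,0,0,0,0,0],[0.8,0,0,0,0,0]]'
python3 -m pendant '[[0,0,0,0,0,0],[0,0,0,0,0,0],[0,0,0,0,0,0]]' 45
python3 -m pendant '[[0,0,-20,0,0,0],[0,0,-60,0,0,0],[-40,0,-110,0,0,0],[-80,0,-144,0,0,0],[-111,0,-144,0,0,0],[-111,0,-144,0,0,0],[-111,0,-144,0,0,0]]' 87
python3 - <<'E'
from h import *
s=r.get_state();im=r.capture('wrist')
import pickle;pickle.dump(s,open('s2.pkl','wb'));print(s['tcp_pos'],s['eef_rot'])
cv2.imwrite('pics/w2b.png',cv2.resize(im[:,:,::-1][0:260,100:420],None,fx=2.3,fy=2.3,interpolation=2))
E
```

```text
time_s: 9.95
tcp_pos: [0.5448, -0.0513, 0.1016]
eef_rot: [-180.0, -0.0, -72.8]
contact_force: [0.0, 1.6, -0.3]
gripper_width: 0.0139
gripper_force: 12.0
time_s: 10.32
tcp_pos: [0.5448, -0.0513, 0.1016]
eef_rot: [-180.0, -0.0, -72.8]
contact_force: [0.2, -0.2, 0.4]
gripper_width: 0.0382
gripper_force: 0.0
time_s: 11.2
tcp_pos: [0.5119, 0.0546, 0.2454]
eef_rot: [180.0, -0.0, -72.8]
contact_force: [0.8, -0.9, 0.2]
gripper_width: 0.0867
gripper_force: 0.0
[0.51185525 0.05464411 0.2454395 ] [ 1.79983325e+02 -7.01986276e-03 -7.27791759e+01]
```

View pics/w2b.png

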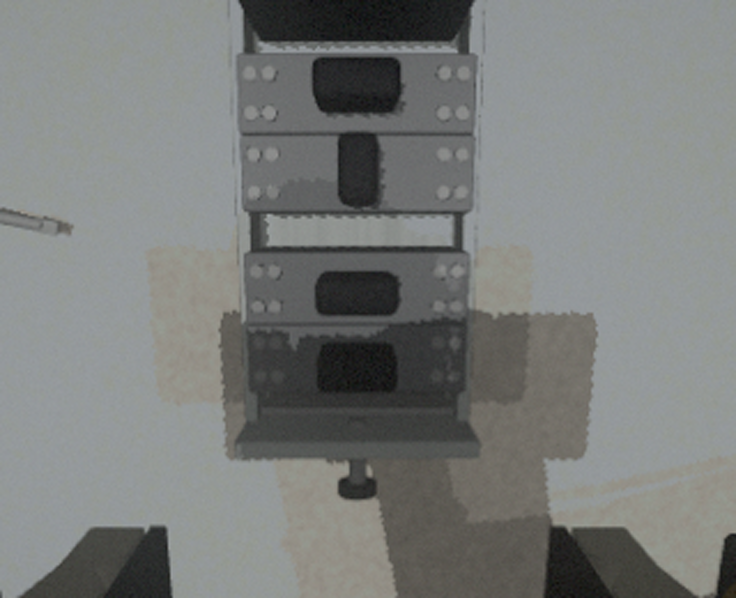

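The gap is only about 16 mm (crop rows 212–252): the cross module slipped in my light grip. Its bar is now at (358,168) and the stop sits further up. I'll regrip it harder.

```bash
python3 - <<'E'
from h import *
import pickle
s=pickle.load(open('s2.pkl','rb'));c=cam('wrist',s)
f=lambda x,y,z:p2w(c,(100+x/2.3,y/2.3),z)
t=s['tcp_pos'];Rm=R.from_euler('xyz',s['eef_rot'],degrees=True).as_matrix()
for n,a,b,y,z in[('m4top',237,475,54,.078),('m4/cross',241,474,133,.078),('cross+',243,473,212,.078),('m2-',245,468,252,.078),('m2/a',247,467,323,.078),('stop foot',257,461,42,.008),('a+',250,465,392,.078)]:
    p=(f(a,y,z)+f(b,y,z))/2;print(n,((p-t)@Rm*1e3).round(1))
E
```

```text
m4top [134.6   0.2 167.5]
m4/cross [106.5   0.7 167.5]
cross+ [ 77.2   0.9 167.4]
m2- [ 61.8   0.2 167.4]
m2/a [ 33.5   0.4 167.4]
stop foot [153.1   1.5 237.5]
a+ [  4.6   0.6 167.4]
```

```bash
python3 -m pendant '[[50,0.5,40,0,0,0],[92,0.5,80,0,0,0],[92,0.5,115,0,0,0],[92,0.5,133,0,0,0],[92,0.5,144,0,0,0],[92,0.5,144,0,0,0]]' 45
python3 -m pendant '[[0,0,0,0,0,0],[0,0,0,0,0,0],[0,0,0,0,0,0],[0,0,0,0,0,0],[0,0,0,0,0,0],[0,0,0,0,0,0]]' 8 22
python3 -m pendant '[[0,0,-0.5,0,0,0],[0,0,-1.0,0,0,0],[0,0,-1.5,0,0,0],[0,0,-1.5,0,0,0]]'
```

```text
time_s: 12.0
tcp_pos: [0.5384, -0.0338, 0.1009]
eef_rot: [179.9, -0.0, -72.8]
contact_force: [0.8, -0.3, 0.6]
gripper_width: 0.0453
gripper_force: 0.0
time_s: 12.75
tcp_pos: [0.5389, -0.0331, 0.1019]
eef_rot: [-180.0, -0.0, -72.8]
contact_force: [-0.5, 0.9, 3.8]
gripper_width: 0.0136
gripper_force: 22.0
time_s: 13.25
tcp_pos: [0.5386, -0.0333, 0.103]
eef_rot: [180.0, 0.0, -72.8]
contact_force: [0.4, -0.7, -1.5]
gripper_width: 0.0137
gripper_force: 22.0
```

```bash
python3 -m pendant '[[1.5,0,0,0,0,0],[3,0,0,0,0,0],[4.5,0,0,0,0,0],[6,0,0,0,0,0],[7.5,0,0,0,0,0],[9,0,0,0,0,0],[10.5,0,0,0,0,0],[12,0,0,0,0,0],[13.5,0,0,0,0,0],[14.5,0,0,0,0,0],[15.5,0,0,0,0,0],[16.5,0,0,0,0,0],[17.2,0,0,0,0,0],[17.8,0,0,0,0,0],[18.4,0,0,0,0,0],[18.4,0,0,0,0,0]]'
python3 -m pendant '[[0.4,0,0,0,0,0],[0.8,0,0,0,0,0],[0.8,0,0,0,0,0]]'
```

```text
time_s: 15.25
tcp_pos: [0.5441, -0.0507, 0.1031]
eef_rot: [-180.0, 0.0, -72.8]
contact_force: [-1.2, 2.6, -1.3]
gripper_width: 0.0141
gripper_force: 22.0
time_s: 15.62
tcp_pos: [0.544, -0.0509, 0.1031]
eef_rot: [180.0, 0.1, -72.8]
contact_force: [-2.8, 6.5, 1.8]
gripper_width: 0.014
gripper_force: 22.0
```

```bash
python3 -m pendant '[[-0.6,0,0.5,0,0,0],[-0.6,0,1,0,0,0],[-0.6,0,1.4,0,0,0],[-0.6,0,1.4,0,0,0]]'
python3 -m pendant '[[0,0,0,0,0,0],[0,0,0,0,0,0],[0,0,0,0,0,0]]' 45
python3 -m pendant '[[0,0,-20,0,0,0],[0,0,-60,0,0,0],[-40,0,-110,0,0,0],[-80,0,-144,0,0,0],[-111,0,-144,0,0,0],[-111,0,-144,0,0,0],[-111,0,-144,0,0,0]]' 87
python3 - <<'E'
from h import *
s=r.get_state();im=r.capture('wrist')
import pickle;pickle.dump(s,open('s3.pkl','wb'));print(s['tcp_pos'],s['eef_rot'])
cv2.imwrite('pics/w3b.png',cv2.resize(im[:,:,::-1][0:260,100:420],None,fx=2.3,fy=2.3,interpolation=2))
E
```

```text
time_s: 16.12
tcp_pos: [0.5443, -0.0507, 0.1019]
eef_rot: [-180.0, 0.0, -72.8]
contact_force: [-2.8, 4.5, 2.6]
gripper_width: 0.0142
gripper_force: 22.0
time_s: 16.5
tcp_pos: [0.5442, -0.0513, 0.1016]
eef_rot: [180.0, -0.0, -72.8]
contact_force: [-1.1, -0.1, -0.3]
gripper_width: 0.0383
gripper_force: 0.0
time_s: 17.38
tcp_pos: [0.5113, 0.0548, 0.2455]
eef_rot: [180.0, -0.0, -72.8]
contact_force: [0.8, 0.1, -0.4]
gripper_width: 0.087
gripper_force: 0.0
[0.5112893  0.05479137 0.24551904] [ 1.79979991e+02 -1.46301781e-02 -7.27816281e+01]
```

View pics/w3b.png

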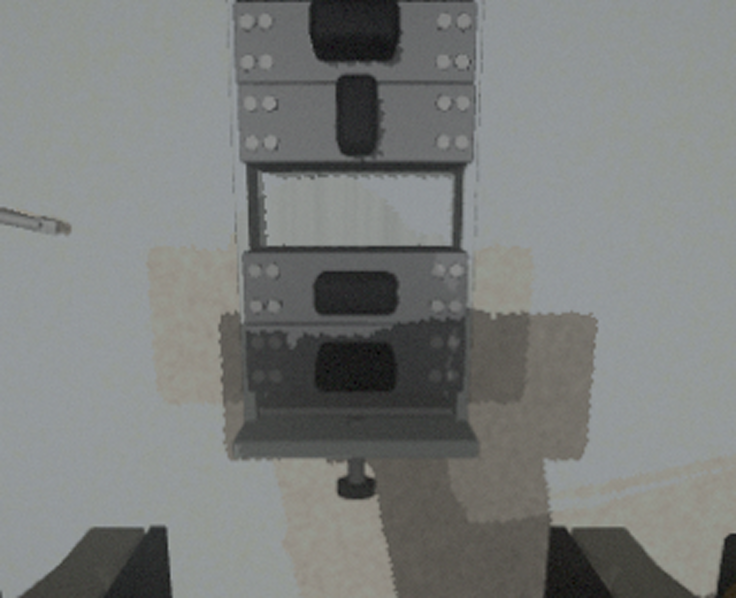

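The gap now spans crop rows 162–252, about 33 mm, with both sides parallel. Next I look at the spare from close by.

```bash
python3 -m pendant '[[-55,-5,0,0,0,0.03],[-110,-9,0,0,0,0.06],[-165,-13,0,0,0,0.094],[-220,-18,0,0,0,0.094],[-260,-21,0,0,0,0.094],[-275,-22,0,0,0,0.094],[-275,-22,0,0,0,0.094],[-275,-22,0,0,0,0.094]]'
python3 - <<'E'
from h import *
import pickle
s=pickle.load(open('s3.pkl','rb'));c=cam('wrist',s)
f=lambda x,y,z:p2w(c,(100+x/2.3,y/2.3),z)
t=s['tcp_pos'];Rm=R.from_euler('xyz',s['eef_rot'],degrees=True).as_matrix()
P=[]
for n,a,b,y,z in[('cross+',240,473,162,.078),('m2-',244,469,252,.078)]:
    p=(f(a,y,z)+f(b,y,z))/2;P.append(p);print(n,((p-t)@Rm*1e3).round(1),p)
print('gap centre',(P[0]+P[1])/2)
s=r.get_state();im=r.capture('wrist')
pickle.dump(s,open('s4.pkl','wb'));print(s['tcp_pos'],s['eef_rot'])
cv2.imwrite('pics/w4b.png',cv2.resize(im[:,:,::-1][0:260,100:420],None,fx=2.3,fy=2.3,interpolation=2))
E
```

```text
time_s: 18.42
tcp_pos: [0.4515, 0.3231, 0.2454]
eef_rot: [180.0, -0.0, -78.3]
contact_force: [0.1, -1.0, 0.1]
gripper_width: 0.0871
gripper_force: 0.0
cross+ [ 96.    0.4 167.5] [ 0.53923091 -0.03707287  0.078     ]
m2- [ 61.9   0.4 167.5] [ 0.52918555 -0.00446875  0.078     ]
gap centre [ 0.53420823 -0.02077081  0.078     ]
[0.45145834 0.3230608  0.24542053] [ 1.79969367e+02 -2.91011148e-02 -7.82636610e+01]
```

View pics/w4b.png

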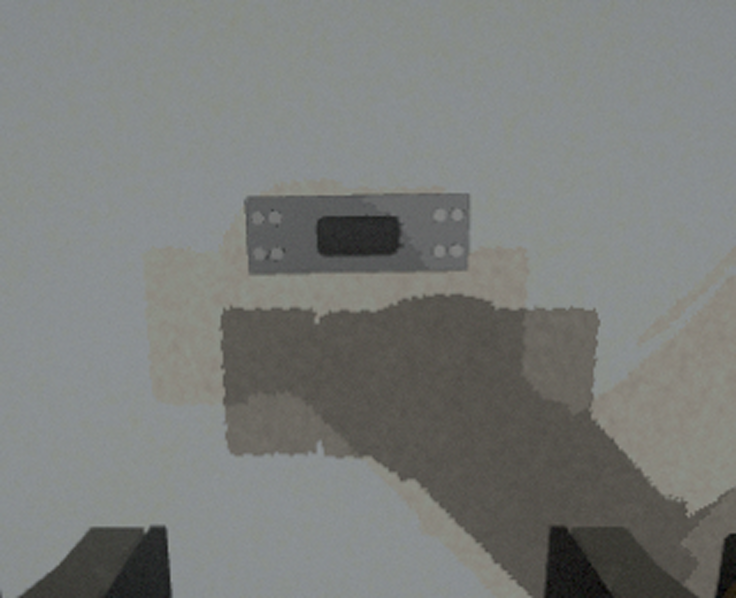

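The spare's top face has corners (246,197), (469,194), (467,271) and (249,274), with its bar at (358,236).

```bash
python3 - <<'E'
from h import *
import pickle
s=pickle.load(open('s4.pkl','rb'));c=cam('wrist',s)
t=s['tcp_pos'];Rm=R.from_euler('xyz',s['eef_rot'],degrees=True).as_matrix()
P=[(p2w(c,(100+x/2.3,y/2.3),.070)-t)@Rm*1e3 for x,y in[(246,196.5),(470,194),(468,271.5),(249,274)]]
for p in P:print(p.round(1))
print('c',np.mean(P,0)); d=P[1]-P[0]+P[2]-P[3];print('ang about tool z rad',np.arctan2(-d[0],d[1]))
E
```

```text
[ 83.4 -43.9 175.4]
[ 84.2  45.9 175.5]
[ 53.6  46.2 175.5]
[ 52.7 -43.9 175.4]
c [ 68.4675287    1.09548801 175.45594168]
ang about tool z rad -0.009522338562136986
```

```bash
python3 -m pendant '[[40,1,50,0,0,-0.01],[68.5,1.1,95,0,0,-0.01],[68.5,1.1,130,0,0,-0.01],[68.5,1.1,146,0,0,-0.01],[68.5,1.1,153.5,0,0,-0.01],[68.5,1.1,153.5,0,0,-0.01]]' 50
python3 -m pendant '[[0,0,0,0,0,0],[0,0,0,0,0,0],[0,0,0,0,0,0],[0,0,0,0,0,0],[0,0,0,0,0,0],[0,0,0,0,0,0]]' 22 22
python3 -m pendant '[[0,0,-1,0,0,0],[0,0,-3,0,0,0],[0,0,-10,0,0,0],[0,0,-10,0,0,0]]'
```

```text
time_s: 19.23
tcp_pos: [0.4643, 0.2565, 0.0923]
eef_rot: [180.0, -0.0, -77.7]
contact_force: [0.9, -0.3, -0.8]
gripper_width: 0.0498
gripper_force: 0.0
time_s: 19.98
tcp_pos: [0.4644, 0.2573, 0.0926]
eef_rot: [-179.9, 0.0, -77.6]
contact_force: [0.5, 0.3, 6.4]
gripper_width: 0.03
gripper_force: 22.0
time_s: 20.48
tcp_pos: [0.4643, 0.2572, 0.1028]
eef_rot: [-179.9, 0.0, -77.6]
contact_force: [-0.7, -0.1, -0.1]
gripper_width: 0.0297
gripper_force: 22.0
```

```bash
python3 -m pendant '[[0,0,-30,0,0,0],[0,0,-70,0,0,0],[10,0,-120,0,0,-0.02],[50,-2,-120,0,0,-0.04],[90,-3,-120,0,0,-0.06],[135,-5,-120,0,0,-0.084],[180,-7,-120,0,0,-0.084],[225,-8,-120,0,0,-0.084],[260,-9,-120,0,0,-0.084],[280,-9.8,-120,0,0,-0.084],[286.5,-9.8,-120,0,0,-0.084],[286.5,-9.8,-120,0,0,-0.084],[286.5,-9.8,-120,0,0,-0.084]]'
python3 - <<'E'
from h import *
s=r.get_state();print(s['tcp_pos'],s['eef_rot'])
Rm=R.from_euler('xyz',s['eef_rot'],degrees=True).as_matrix()
print((np.array([.5354,-.0205,.223])-s['tcp_pos'])@Rm*1e3)
cv2.imwrite('pics/side5.png',cv2.resize(r.capture('side')[:,:,::-1],None,fx=1.5,fy=1.5))
E
```

```text
time_s: 22.1
tcp_pos: [0.5349, -0.0202, 0.2222]
eef_rot: [-180.0, 0.0, -72.8]
contact_force: [-0.3, 0.1, -1.8]
gripper_width: 0.03
gripper_force: 22.0
[ 0.53489966 -0.02015294  0.22217026] [-1.79997947e+02  5.95098721e-03 -7.27737014e+01]
[ 0.47957644 -0.37514126 -0.82977495]
```

View pics/side5.png

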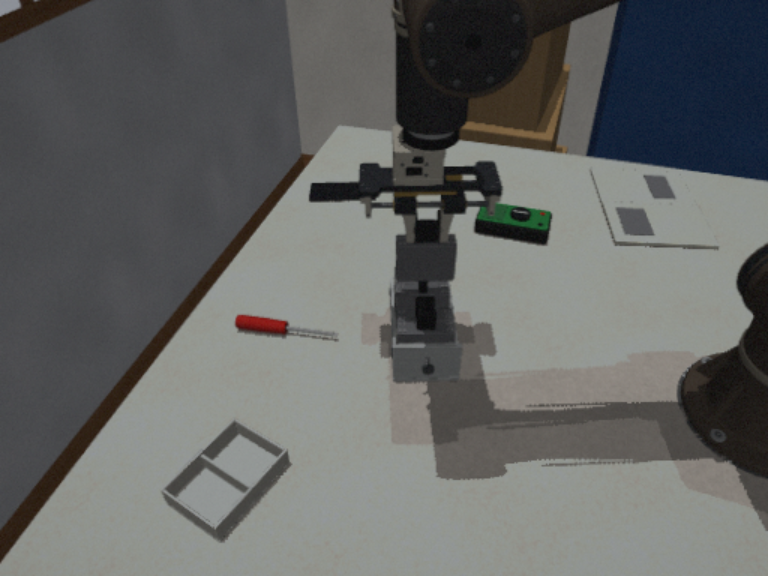

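The side view shows the spare hanging upright over the gap, in line with the row. Lowering.

```bash
python3 -m pendant '[[0.5,-0.4,15,0,0,0],[0.5,-0.4,30,0,0,0],[0.5,-0.4,40,0,0,0],[0.5,-0.4,46,0,0,0],[0.5,-0.4,49,0,0,0],[0.5,-0.4,52,0,0,0],[0.5,-0.4,54,0,0,0],[0.5,-0.4,56,0,0,0],[0.5,-0.4,58,0,0,0],[0.5,-0.4,58,0,0,0]]'
```

```text
time_s: 23.4
tcp_pos: [0.5357, -0.0209, 0.1641]
eef_rot: [-180.0, 0.0, -72.8]
contact_force: [-0.3, 3.3, -0.9]
gripper_width: 0.0298
gripper_force: 22.0
```

```bash
python3 -m pendant '[[-0.4,0,0,0,0,0],[-0.8,0,0,0,0,0],[-0.8,0,2,0,0,0],[-0.8,0,4,0,0,0],[-0.8,0,4,0,0,0]]'
```

```text
time_s: 24.02
tcp_pos: [0.5351, -0.0205, 0.1599]
eef_rot: [180.0, -0.0, -72.8]
contact_force: [0.5, 0.1, -1.2]
gripper_width: 0.0295
gripper_force: 22.0
```

Free now. Continue in steps.

```bash
python3 -m pendant '[[0,0,2.5,0,0,0],[0,0,5,0,0,0],[0,0,7.5,0,0,0],[0,0,10,0,0,0],[0,0,12.5,0,0,0],[0,0,15,0,0,0],[0,0,15,0,0,0]]'
python3 -m pendant '[[0,0,2,0,0,0],[0,0,4,0,0,0],[0,0,6,0,0,0],[0,0,8,0,0,0],[0,0,10,0,0,0],[0,0,12,0,0,0],[0,0,12,0,0,0]]'
```

```text
time_s: 24.9
tcp_pos: [0.5352, -0.0204, 0.1449]
eef_rot: [180.0, 0.0, -72.8]
contact_force: [-0.2, 0.1, -0.8]
gripper_width: 0.0297
gripper_force: 22.0
time_s: 25.78
tcp_pos: [0.5352, -0.0204, 0.1329]
eef_rot: [180.0, 0.0, -72.8]
contact_force: [0.8, 0.7, -1.3]
gripper_width: 0.03
gripper_force: 22.0
```

```bash
python3 -m pendant '[[0,0,2.5,0,0,0],[0,0,5,0,0,0],[0,0,7.5,0,0,0],[0,0,10,0,0,0],[0,0,12.5,0,0,0],[0,0,15,0,0,0],[0,0,17.5,0,0,0],[0,0,20,0,0,0],[0,0,20,0,0,0]]'
python3 -m pendant '[[0,0,2,0,0,0],[0,0,4,0,0,0],[0,0,6,0,0,0],[0,0,8,0,0,0],[0,0,9.5,0,0,0],[0,0,10.5,0,0,0],[0,0,10.5,0,0,0]]'
```

```text
time_s: 26.9
tcp_pos: [0.5351, -0.0204, 0.1129]
eef_rot: [180.0, 0.0, -72.8]
contact_force: [0.3, -0.2, -1.9]
gripper_width: 0.0295
gripper_force: 22.0
time_s: 27.78
tcp_pos: [0.5353, -0.0204, 0.1025]
eef_rot: [180.0, -0.0, -72.8]
contact_force: [-0.0, 0.4, -0.7]
gripper_width: 0.03
gripper_force: 22.0
```

```bash
python3 -m pendant '[[0,0,0.5,0,0,0],[0,0,1,0,0,0],[0,0,1.5,0,0,0],[0,0,1.5,0,0,0]]'
python3 -m pendant '[[0,0,0.4,0,0,0],[0,0,0.8,0,0,0],[0,0,0.8,0,0,0]]'
```

```text
time_s: 28.28
tcp_pos: [0.5353, -0.0204, 0.1011]
eef_rot: [-180.0, -0.0, -72.8]
contact_force: [0.1, 0.5, -0.3]
gripper_width: 0.0299
gripper_force: 22.0
time_s: 28.65
tcp_pos: [0.5354, -0.0204, 0.1006]
eef_rot: [-180.0, -0.0, -72.8]
contact_force: [0.2, 1.0, 3.2]
gripper_width: 0.0297
gripper_force: 22.0
```

```bash
python3 -m pendant '[[0,0,0,0,0,0],[0,0,0,0,0,0],[0,0,0,0,0,0]]' 48
python3 -m pendant '[[0,0,-20,0,0,0],[0,0,-45,0,0,0],[40,-0.5,-45,0,0,0],[82.5,-0.5,-45,0,0,0],[82.5,-0.5,-30,0,0,0],[82.5,-0.5,-12,0,0,0],[82.5,-0.5,-3,0,0,0],[82.5,-0.5,-3,0,0,0]]'
python3 -m pendant '[[0,0,0,0,0,0],[0,0,0,0,0,0],[0,0,0,0,0,0],[0,0,0,0,0,0],[0,0,0,0,0,0]]' 20 30
```

```text
time_s: 29.02
tcp_pos: [0.5353, -0.0204, 0.1003]
eef_rot: [180.0, -0.0, -72.8]
contact_force: [-0.1, 0.1, 0.4]
gripper_width: 0.0475
gripper_force: 0.0
time_s: 30.02
tcp_pos: [0.5596, -0.0987, 0.1026]
eef_rot: [179.9, 0.0, -72.8]
contact_force: [-0.8, -1.0, 0.3]
gripper_width: 0.048
gripper_force: 0.0
time_s: 30.65
tcp_pos: [0.5602, -0.099, 0.1039]
eef_rot: [-180.0, -0.0, -72.8]
contact_force: [-2.5, 1.6, 6.3]
gripper_width: 0.0299
gripper_force: 30.0
```

```bash
cat >chk.py <<'E'
import sys,numpy as np
from plant import r
s=r.get_state();y=np.array([-.2958,.9552,0]);f=-s['contact_force']@y;p=(s['tcp_pos']-[.5602,-.099,0])@y*1e3
print('push %.1f N at %.2f mm, z %.1f'%(f,p,s['contact_force'][2]),s['gripper_width'].round(4),'t',s['time_s'])
sys.exit(f>float(sys.argv[1]))
E
python3 chk.py 90; python3 -m pendant '[[-0.5,0,0,0,0,0],[-1,0,0,0,0,0],[-1.5,0,0,0,0,0],[-1.5,0,0,0,0,0]]' >/dev/null; python3 chk.py 12 && python3 -m pendant '[[-0.5,0,0,0,0,0],[-1,0,0,0,0,0],[-1,0,0,0,0,0]]' >/dev/null; python3 chk.py 12 && python3 -m pendant '[[-0.5,0,0,0,0,0],[-1,0,0,0,0,0],[-1,0,0,0,0,0]]' >/dev/null; python3 chk.py 12
```

```text
Traceback (most recent call last):
  File "chk.py", line 4, in <module>
    print('push %.1f N at %.2f mm, z %.1f'%(f,p,s['contact_force'][2]),s['gripper_width'].round(4),'t',s['time_s'])
                                                                       ^^^^^^^^^^^^^^^^^^^^^^^^
AttributeError: 'float' object has no attribute 'round'
Traceback (most recent call last):
  File "chk.py", line 4, in <module>
    print('push %.1f N at %.2f mm, z %.1f'%(f,p,s['contact_force'][2]),s['gripper_width'].round(4),'t',s['time_s'])
                                                                       ^^^^^^^^^^^^^^^^^^^^^^^^
AttributeError: 'float' object has no attribute 'round'
Traceback (most recent call last):
  File "chk.py", line 4, in <module>
    print('push %.1f N at %.2f mm, z %.1f'%(f,p,s['contact_force'][2]),s['gripper_width'].round(4),'t',s['time_s'])
                                                                       ^^^^^^^^^^^^^^^^^^^^^^^^
AttributeError: 'float' object has no attribute 'round'
Traceback (most recent call last):
  File "chk.py", line 4, in <module>
    print('push %.1f N at %.2f mm, z %.1f'%(f,p,s['contact_force'][2]),s['gripper_width'].round(4),'t',s['time_s'])
                                                                       ^^^^^^^^^^^^^^^^^^^^^^^^
AttributeError: 'float' object has no attribute 'round'
```

Only the first 1.5 mm move ran; I'll fix the checker and go on.

```bash
sed -i "s/s\['gripper_width'\].round(4)/round(s['gripper_width'],4)/" chk.py
python3 chk.py 12 && python3 -m pendant '[[-0.5,0,0,0,0,0],[-1,0,0,0,0,0],[-1,0,0,0,0,0]]' >/dev/null; python3 chk.py 12 && python3 -m pendant '[[-0.5,0,0,0,0,0],[-1,0,0,0,0,0],[-1,0,0,0,0,0]]' >/dev/null; python3 chk.py 12 && python3 -m pendant '[[-0.5,0,0,0,0,0],[-1,0,0,0,0,0],[-1,0,0,0,0,0]]' >/dev/null; python3 chk.py 12
```

```text
push 7.1 N at 0.24 mm, z 4.6 0.0301 t 31.15
push 7.1 N at 0.24 mm, z 4.6 0.0301 t 31.15
push 7.1 N at 0.24 mm, z 4.6 0.0301 t 31.15
push 7.1 N at 0.24 mm, z 4.6 0.0301 t 31.15False
False
False
False
```

```bash
sed -i "s/sys.exit(f>/sys.exit(int(f>/;s/\[1\]))$/[1])))/" chk.py
python3 -m pendant '[[-0.5,0,0,0,0,0],[-1,0,0,0,0,0],[-1,0,0,0,0,0]]' >/dev/null; python3 chk.py 12 && python3 -m pendant '[[-0.5,0,0,0,0,0],[-1,0,0,0,0,0],[-1,0,0,0,0,0]]' >/dev/null; python3 chk.py 12 && python3 -m pendant '[[-0.5,0,0,0,0,0],[-1,0,0,0,0,0],[-1,0,0,0,0,0]]' >/dev/null; python3 chk.py 12
```

```text
push 9.4 N at 0.84 mm, z 4.0 0.0296 t 31.525
push 9.5 N at 1.83 mm, z 4.1 0.0298 t 31.9
push 9.7 N at 2.81 mm, z 3.7 0.0295 t 32.275
```

```bash
python3 -m pendant '[[-0.5,0,0,0,0,0],[-1,0,0,0,0,0],[-1,0,0,0,0,0]]' >/dev/null; python3 chk.py 13 && python3 -m pendant '[[-0.5,0,0,0,0,0],[-1,0,0,0,0,0],[-1,0,0,0,0,0]]' >/dev/null; python3 chk.py 13 && python3 -m pendant '[[-0.5,0,0,0,0,0],[-1,0,0,0,0,0],[-1,0,0,0,0,0]]' >/dev/null; python3 chk.py 13
```

```text
push 9.7 N at 3.71 mm, z 3.3 0.0298 t 32.65
push 11.0 N at 4.60 mm, z 2.6 0.03 t 33.025
push 11.2 N at 5.60 mm, z 2.7 0.0299 t 33.4
```

```bash
python3 -m pendant '[[-0.5,0,0,0,0,0],[-1,0,0,0,0,0],[-1,0,0,0,0,0]]' >/dev/null; python3 chk.py 12.7 && python3 -m pendant '[[-0.5,0,0,0,0,0],[-1,0,0,0,0,0],[-1,0,0,0,0,0]]' >/dev/null; python3 chk.py 12.7 && python3 -m pendant '[[-0.5,0,0,0,0,0],[-1,0,0,0,0,0],[-1,0,0,0,0,0]]' >/dev/null; python3 chk.py 12.7 && python3 -m pendant '[[-0.5,0,0,0,0,0],[-1,0,0,0,0,0],[-1,0,0,0,0,0]]' >/dev/null; python3 chk.py 12.7
```

```text
push 11.9 N at 6.60 mm, z 2.5 0.0303 t 33.775
push 11.5 N at 7.58 mm, z 3.0 0.0301 t 34.15
push 11.5 N at 8.59 mm, z 3.6 0.0295 t 34.525
push 11.5 N at 9.60 mm, z 3.2 0.0297 t 34.9
```

```bash
python3 chk.py 12.7 && python3 -m pendant '[[-0.5,0,0,0,0,0],[-1,0,0,0,0,0],[-1,0,0,0,0,0]]' >/dev/null; python3 chk.py 12.7 && python3 -m pendant '[[-0.5,0,0,0,0,0],[-1,0,0,0,0,0],[-1,0,0,0,0,0]]' >/dev/null; python3 chk.py 12.7 && python3 -m pendant '[[-0.5,0,0,0,0,0],[-1,0,0,0,0,0],[-1,0,0,0,0,0]]' >/dev/null; python3 chk.py 12.7 && python3 -m pendant '[[-0.5,0,0,0,0,0],[-1,0,0,0,0,0],[-1,0,0,0,0,0]]' >/dev/null; python3 chk.py 12.7
```

```text
push 11.5 N at 9.60 mm, z 3.2 0.0297 t 34.9
push 10.8 N at 10.62 mm, z 3.4 0.0298 t 35.275
push 10.5 N at 11.60 mm, z 2.6 0.0299 t 35.65
push 11.4 N at 12.61 mm, z 3.3 0.0299 t 36.025
push 13.9 N at 13.30 mm, z 2.4 0.0301 t 36.4
```

The plate is touched at about 12.8 mm; I push on to about 13.8 mm.

```bash
python3 -m pendant '[[-0.3,0,0,0,0,0],[-0.6,0,0,0,0,0],[-0.6,0,0,0,0,0]]' >/dev/null; python3 chk.py 16 && python3 -m pendant '[[-0.2,0,0,0,0,0],[-0.2,0,0,0,0,0],[-0.2,0,0,0,0,0]]' >/dev/null; python3 chk.py 16
```

```text
push 15.8 N at 13.63 mm, z 2.2 0.0296 t 36.775
push 15.9 N at 13.71 mm, z 1.0 0.0298 t 37.15
```

```bash
python3 -m pendant '[[-0.2,0,0,0,0,0],[-0.25,0,0,0,0,0],[-0.25,0,0,0,0,0]]' >/dev/null; python3 chk.py 20 && python3 -m pendant '[[0.5,0,0,0,0,0],[1.2,0,0,0,0,0],[1.2,0,0,0,0,0]]' >/dev/null; python3 chk.py 20; python3 -m pendant '[[0,0,0,0,0,0],[0,0,0,0,0,0],[0,0,0,0,0,0]]' 50;  python3 -m pendant '[[0,0,-20,0,0,0],[0,0,-60,0,0,0],[-40,0,-110,0,0,0],[-90,0,-142,0,0,0],[-130,0,-142,0,0,0],[-145,0,-142,0,0,0],[-145,0,-142,0,0,0]]' 87
python3 - <<'E'
from h import *
im=r.capture('wrist');a=cv2.resize(im[:,:,::-1][0:260,100:420],None,fx=1.2,fy=1.2)
im=r.capture('side');b=cv2.resize(im[:,:,::-1][130:280,200:360],(384,312*384//332))[:312]
b=cv2.copyMakeBorder(b,0,max(0,312-b.shape[0]),0,0,0)
cv2.imwrite('pics/end.png',np.hstack([a,b]))
E
```

```text
push 15.9 N at 13.84 mm, z 1.6 0.0296 t 37.525
push 9.0 N at 13.76 mm, z 4.6 0.0298 t 37.9
time_s: 38.28
tcp_pos: [0.5556, -0.0841, 0.1032]
eef_rot: [180.0, 0.0, -72.8]
contact_force: [0.8, 0.2, 0.7]
gripper_width: 0.0488
gripper_force: 0.0
time_s: 39.15
tcp_pos: [0.5125, 0.0549, 0.2452]
eef_rot: [180.0, 0.0, -72.7]
contact_force: [-0.2, 0.2, -0.4]
gripper_width: 0.0871
gripper_force: 0.0
```

View pics/end.png

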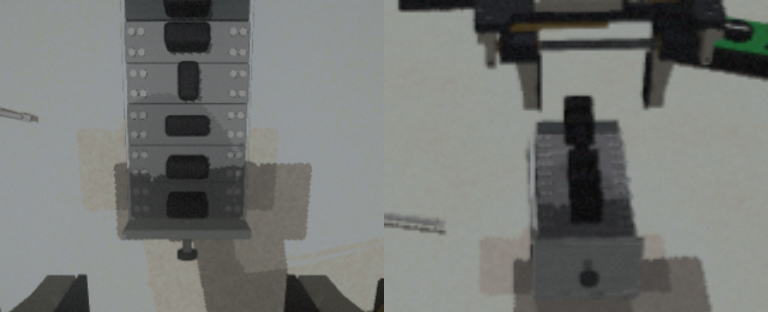

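The left view shows stop, module, lengthwise bar (188,80), spare (188,125) and two modules, closed up against the plate with no gaps. The gripper is clear. Handing in.

```bash
python3 -c "
from plant import r
print(r.close_job())"
```

```text
the job is handed in; nothing more can be done
None
```

I fitted the spare beside the lengthwise-bar module on its end-wall side, standing on the rack floor by feel, then clamped the row with the buffer plate pressed in about 1 mm and let go. The highest forces I read were a 22 N squeeze on the cases and a push of about 16 N. The job was handed in at about 39 s; no verdict came back.

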